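# Close the cassette incubator

### The job

Push every test cassette that sticks out of the small bench incubator fully home, so that its end is flush with the front. Then put the loose grey cover back on over the two pins, lip to the front, and press it down flat until both spring catches have snapped over its edges. Leave the other things on the worktop as they are.

Things in the scene. Friction and masses are not known exactly. Their poses are not given: they have to be found in the camera images.
- incubator: White bench incubator, dark metal bed, fixed, 104 (x) x 218 (y) mm. The cover sits on its bed, 44 mm above the worktop. Origin: centre of its footprint at worktop height; x from its front (channel mouths, dark display) to its back, y to its left, z up; front face at x = -52 mm. Yaw within 0.2 rad of the robot's frame. Ends at y = +-121 mm with the catches, which are 61 mm high
- channel_left (a point): Mouth of the left channel: on its floor, 36 mm above the worktop, at the incubator's front face (x = -52, y = +40 mm). Channels are 24 mm wide, 8 mm deep, open at the front and on top, and run 71 mm along x to a solid stop: a cassette flush with the front face is home
- channel_mid (a point): Mouth of the middle channel (x = -52, y = 0), the same
- channel_right (a point): Mouth of the right channel (x = -52, y = -40 mm), the same
- pin_left (a point): Tip of the left steel pin, at x = +14, y = +70, z = 68 mm of the incubator. Pin 8 mm in diameter up to z = 60, then tapering to 3 mm at the tip
- pin_right (a point): Tip of the right pin, at x = +14, y = -70, z = 68 mm of the incubator; the same
- cover: Loose grey cover plate, 116 (x) x 172 (y) x 5 mm, 0.14 to 0.26 kg, right way up on the worktop. Origin: centre of the plate's underside (14 mm above the worktop now; 44 mm above it when seated, over the incubator's origin, axes parallel). x from front lip to rear tabs, y left, z up. Lip (128 mm wide) and two tabs hang 14 mm below the plate and clear the incubator's front and back by 3 mm
- hole_left (a point): Centre of the cover's round 10 mm hole, on the underside at x = +14, y = +70 mm of the cover; goes over the left pin
- hole_right (a point): Centre of the cover's slotted hole, 10 (x) x 14 (y) mm, at x = +14, y = -70 mm of the cover; goes over the right pin
- handle (a point): Centre of the bar of the cover's black bridge handle, 32.5 mm above the plate's underside, over its centre. Bar 14 mm (cover's x) x 88 mm (y) x 13 mm high; its top is 39 mm above the underside, and 21 mm are free between plate and bar. Two posts at y = +-35 mm carry it
- cassette_a: A: flat white lateral-flow test cassette, 70 x 21 x 5 mm, 12 g, in one of the channels (a, b, c in any order). Two stick out of the front by 10 to 27 mm, one is home already. Origin: centre of its underside; x along its length as the incubator's x, so its tail (front end) lies 35 mm towards -x. Slides easily
- cassette_b: B: flat white lateral-flow test cassette, 70 x 21 x 5 mm, 12 g, in one of the channels (a, b, c in any order). Two stick out of the front by 10 to 27 mm, one is home already. Origin: centre of its underside; x along its length as the incubator's x, so its tail (front end) lies 35 mm towards -x. Slides easily
- cassette_c: C: flat white lateral-flow test cassette, 70 x 21 x 5 mm, 12 g, in one of the channels (a, b, c in any order). Two stick out of the front by 10 to 27 mm, one is home already. Origin: centre of its underside; x along its length as the incubator's x, so its tail (front end) lies 35 mm towards -x. Slides easily
- catch_left (a joint): Spring bolt at the incubator's +y end, slides outward; 0 = fully forward (m). Its bevelled nose, 18 mm wide at x = 0, reaches 3 mm over the seated cover's edge. A cover let down on the pins comes to rest on both bevels with its underside about 56 mm above the worktop; pressing with 5 to 15 N in all drives both bolts out 3 mm, and they snap back to 0 over it once it is down
- catch_right (a joint): The same spring bolt at the -y end, sliding outward along -y; 0 = fully forward (m)
- analyser_tall: Dark blue upright analyser with a screen, fixed, standing between the cover and the incubator: it fills x = 0.53 to 0.81, y = -0.12 to 0.04 m of the robot's frame and is 0.34 m high (never moves). Carry things past it in front or above. The other analysers stand behind x = 0.61 m. Origin: underside
- dropper_bottle: Bystander: white dropper bottle, 24 mm in diameter, 56 mm high, standing. Origin: centre of its underside
- timer: Bystander: small white bench timer, 26 x 56 x 58 mm high, standing. Origin: centre of its underside
- coverslips: Bystander: small flat box of cover slips, 32 x 28 x 14 mm. Origin: centre of its underside
- marker: Bystander: dark marker pen lying flat, 13 x 134 x 15 mm. Origin: centre of its underside

How it is judged:
By the outcome, as a careful person would: the job done as asked, in the order asked, and still so for the second after the job is handed in, with the robot touching nothing.
It also fails if it takes over 70 s, if anything falls off the work surface, if the arm or the gripper's body presses on something with over 40 N, if the wrist force passes 120 N, or if a joint passes its speed limit or range.

### The arm

A 6-joint arm with a two-finger parallel gripper is mounted at the origin on a cart in front of the work surface, level with it; the furniture and walls round the work are solid. World frame = base frame: x ahead of the robot, y to its left, z up, the work surface at z = 0. Lengths are in mm, angles in rad, forces in N, time in s.
With the tool pointing down it reaches from about 275 to 825 mm from the base axis. Payload 5.2 kg.
Tool frame: the origin (TCP) lies at the very end of the fingers, on their centre line; the grasp point (between the pads) lies 19 mm behind it (arm.grasp_offset is the distance from the TCP to the grasp point, in mm); z points along the fingers, y is the line along which they close (so a half turn about z gives the same grasp; the last joint's range is limited). The gripper opens to 93 mm and grips with 3 to 60 N. Pads are 15 mm wide; open, the fingers measure 128 mm over their backs; the gripper's body (75 mm by 188 mm) begins 65 mm behind the grasp point.
Start: joints at [-1.404, 0.259, 1.535, -0, 1.348, -0.203], TCP at [198.807, -512.817, 218.653] pointing down, gripper open.
Joint ranges: [-3.14, 3.14], [-0.91, 2.08], [0.19, 2.58], [-1.22, 4.36], [0.22, 2.71], [-3.12, 3.12]. Speed limits (rad/s): [2.57, 2.57, 3.14, 3.14, 3.14, 3.14].

### API

Orientations are given as a unit quaternion [w, x, y, z].
In Python, from rig import arm gives the robot as it stands.
- The arm moves only by the shell command python3 inch.py 'ROWS' [OPENING] [FORCE]. ROWS is rows parted by semicolons, their numbers by spaces, 1 to 5 of them, each of 4 numbers: dx, dy, dz in mm, then a turn about the tool's z in rad; each row is the pose to reach, as a shift and turn from the pose commanded when the command began, along the tool's axes at that moment; what a row does not reach only later rows make up. A row lasts 1/8 s, in which the tool goes at most 62.5 mm and 0.188 rad, less where a joint would pass 70% of its speed; a pose out of reach is approached as far as the arm can. OPENING is the finger opening in mm, set as the command begins (- or left out keeps the last). The fingers move at their own pace and stop on an object; FORCE is the grip in N (left out, the last holds). Time passes only in rows, so rows that do not move let the fingers close. It prints the time, the measured TCP pose, the force, the opening and the grip force at its end.
- arm.sense(): the state, without advancing time (a new reading comes with each control period).
- arm.snapshot(name): name is "scene" or "side" or "wrist"; returns the picture (400x640x3 uint8, red, green, blue); there is no depth.
- arm.camera_model(name): a dict with "fx", "fy", "cx", "cy" (pixels), "rvec" (rotation vector, rad) and "tvec" (3), from world to camera coordinates, as OpenCV has them. Camera axes: x right, y down, z forward; pixel columns grow to the right and rows downward; lengths in mm; the calibration is good to about 2 mm. A picture is of the moment at which its call begins: read the wrist's pose just before it. camera_model takes no time and is no camera call; for the wrist camera it gives the pose at the moment of the call.
- arm.sign_off(): hands the job in; it is judged then, once.
The state is a dict: "clock": time; "joint_positions": joint angles; "dq": joint speeds; "joint_efforts": joint torques, N m; "eef_pos": TCP position; "ee_rot": TCP orientation; "ft_force": force on the tool from outside, world axes, zero at the start; "torque": the same for the moment, N m; "opening": finger opening in mm; "finger_force": force on a finger pad.
Only numpy, scipy, OpenCV 4.12 (cv2) and the standard library are available. Lean on these libraries where they do the work, as an engineer would, in place of code of your own. Each camera call takes 0.05 s, during which the arm holds its last target. There are 200 camera calls.

## Working session

There is one attempt and no reset: what is moved stays moved. The work goes in short steps, Python scripts to look and compute and a shell command to move; the robot and the scene stay as the last step left them, time stands still between calls to the robot, and variables do not carry over. Pictures are saved under pics/ and viewed, at most 10 in all, crops included, and the job is handed in when it is done.

```bash
ls; mkdir -p pics; python3 - <<'E'
from rig import arm
import cv2,numpy as np
s=arm.sense();print(s['clock'],s['eef_pos'],s['ee_rot'],s['opening'])
a=arm.snapshot("scene");b=arm.snapshot("side")
cv2.imwrite("pics/scene0.png",a[:,:,::-1]);cv2.imwrite("pics/side0.png",b[:,:,::-1])
for n in("scene","side","wrist"):print(n,arm.camera_model(n))
E
```

```text
inch.py
pics
rig.py
0.0 [ 198.69929878 -512.26584517  217.80900458] [-9.21109686e-04  9.82957496e-01  1.83830662e-01  2.11879315e-05] 92.72532176146258
scene {'fx': 491.5739403810682, 'fy': 491.5739403810682, 'cx': 323.59876864298667, 'cy': 200.94600701265819, 'rvec': array([ 2.01304492, -0.57941079,  0.34908036]), 'tvec': array([-473.09440463,  205.07616184, 1906.66794353])}
side {'fx': 412.64944547654096, 'fy': 412.64944547654096, 'cx': 320.6850033230641, 'cy': 194.99533606622876, 'rvec': array([ 0.03717625,  2.98012986, -0.98537705]), 'tvec': array([ 542.45088963,   31.98399188, 1487.96796339])}
wrist {'fx': 352.05008694007586, 'fy': 352.05008694007586, 'cx': 323.5424144608612, 'cy': 199.1634470413226, 'rvec': array([-2.4093875 ,  1.64742456,  0.21887948]), 'tvec': array([-549.27048276,  -30.88944164,  391.55503031])}
```

View pics/scene0.png

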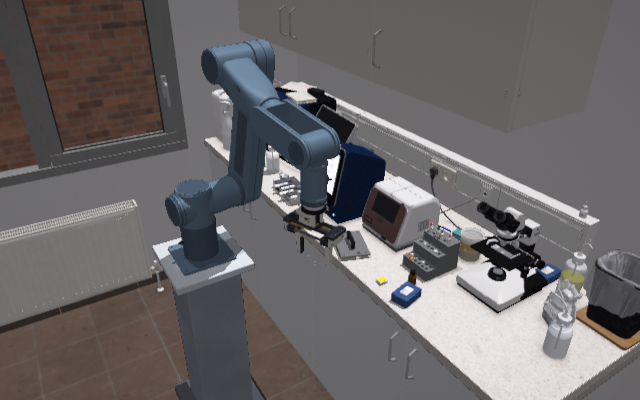

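View pics/side0.png

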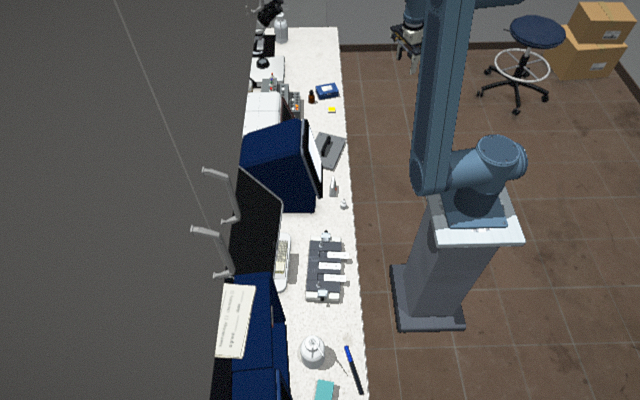

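The scene view shows the cover right of the dark analyser at about (350,243). The side view shows the cover at (328,150), with its handle at (324,147), and the incubator at (325,270) with its channel mouths and white cassettes facing the robot, around (340,256)–(345,278).

```bash
cat > h.py <<'E'
from rig import arm
import cv2,numpy as np
from scipy.spatial.transform import Rotation as R
def ray(m,uv):
    M=cv2.Rodrigues(np.array(m["rvec"]))[0];K=np.array([[m["fx"],0,m["cx"]],[0,m["fy"],m["cy"]],[0,0,1]])
    return -M.T@m["tvec"], M.T@np.linalg.solve(K,[*uv,1])
def onz(m,uv,z):
    c,d=ray(m,uv);return c+d*(z-c[2])/d[2]
def tri(m1,p1,m2,p2):
    c1,d1=ray(m1,p1);c2,d2=ray(m2,p2)
    t=np.linalg.lstsq(np.c_[d1,-d2],c2-c1,rcond=None)[0]
    a,b=c1+t[0]*d1,c2+t[1]*d2
    return (a+b)/2,np.linalg.norm(a-b)
def proj(m,P):return cv2.projectPoints(np.array(P,float).reshape(-1,3),np.array(m["rvec"]),np.array(m["tvec"]),np.array([[m["fx"],0,m["cx"]],[0,m["fy"],m["cy"]],[0,0,1]]),None)[0][:,0]
def pose():
    s=arm.sense();q=s["ee_rot"];return np.array(s["eef_pos"]),R.from_quat([q[1],q[2],q[3],q[0]]).as_matrix()
def to(P,yaw=None):
    "shift in tool axes, and turn so that tool x lies along yaw"
    p,T=pose();d=T.T@(np.array(P)-p);t=np.arctan2(T[1,0],T[0,0])
    print("shift",d.round(1),"toolx yaw",t.round(4),"turn",None if yaw is None else round(-(((yaw-t)+np.pi)%(2*np.pi)-np.pi),4))
def shot(name,cam="wrist"):
    m=arm.camera_model(cam);a=arm.snapshot(cam)[:,:,::-1];cv2.imwrite(f"pics/{name}.png",a)
    np.save(f"pics/{name}.npy",m,allow_pickle=True);return m,a
def load(name):return np.load(f"pics/{name}.npy",allow_pickle=True).item(),cv2.imread(f"pics/{name}.png")
E
python3 - <<'E'
from h import *
m=arm.camera_model("side")
for n,p,z in[("cover",(328,150),14),("handle",(324,147),46),("inc",(325,270),44),("bottle?",(333,183),30),("bott2",(343,204),10),("marker",(354,370),10)]:print(n,onz(m,p,z).round())
p,T=pose();print(T.round(3))
c,d=ray(arm.camera_model("wrist"),(320,200));print("cam in tool",(T.T@(c-p)).round(1),(T.T@d).round(3))
E
python3 inch.py '60 -27 0 0.1;120 -53 0 0.2;180 -80 0 0.3;230 -102 0 0.37;230 -102 0 0.37'; python3 -c "
from h import *
shot('c1')"; python3 inch.py '50 -50 0 0;90 -100 0 0;90 -100 0 0'; python3 -c "
from h import *
shot('c2')
p,T=pose();print(p,T.round(3))
a=np.hstack([cv2.imread('pics/c%d.png'%i) for i in (1,2)]);cv2.imwrite('pics/c12.png',cv2.resize(a,(800,250)))"
```

```text
clock: 0.72
eef_pos: [378.7, -331.0, 218.5]
ee_rot: [-0.001, 1.0, 0.003, 0.0]
ft_force: [0.1, -0.7, -0.9]
opening: 93.1
finger_force: 0.0
clock: 1.15
eef_pos: [467.3, -233.3, 218.3]
ee_rot: [-0.0, 1.0, 0.001, -0.0]
ft_force: [-0.3, 0.2, -0.4]
opening: 92.9
finger_force: 0.0
[ 467.01404486 -233.82625316  218.34527236] [[ 1.     0.002 -0.   ]
 [ 0.002 -1.     0.   ]
 [-0.    -0.    -1.   ]]
```

View pics/c2.png

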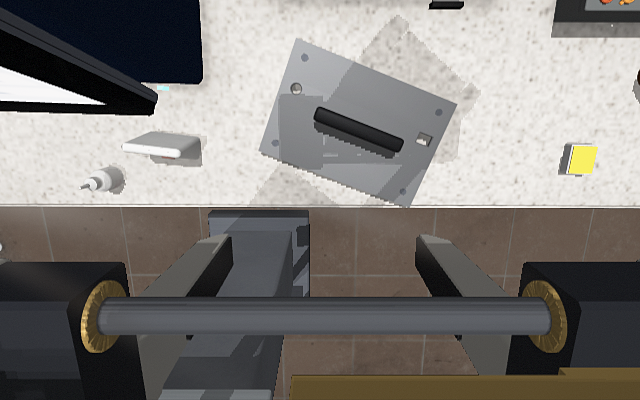

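Looking straight down, the cover has its round hole at about (297,88), its slot at (424,139), its handle from (318,115) to (400,145), and its lip edge towards the robot, with a yaw of about −0.38. I'll measure it later and go to the incubator first, passing in front of the analyser.

```bash
python3 inch.py '-50 0 0 0;-90 -30 0 0;-90 -90 0 0;-90 -150 0 0;-90 -210 0 0' 0 20; python3 inch.py '0 -60 0 0;0 -120 0 0;0 -180 0 0;0 -240 0 0;20 -250 0 0';python3 inch.py '50 0 0 0;50 0 0 0'; python3 -c "
from h import *
shot('i1')"; python3 inch.py '40 -40 0 0;60 -70 0 0;60 -70 0 0'; python3 -c "
from h import *
shot('i2')
p,T=pose();print(p,T.round(3))"
```

```text
clock: 1.82
eef_pos: [375.9, -25.4, 218.8]
ee_rot: [0.001, 1.0, -0.002, 0.0]
ft_force: [1.1, 0.9, 0.2]
opening: 47.7
finger_force: 0.0
clock: 2.45
eef_pos: [396.1, 227.0, 218.7]
ee_rot: [0.0, 1.0, 0.002, -0.0]
ft_force: [0.0, -0.5, 0.6]
opening: 1.4
finger_force: 0.0
clock: 2.7
eef_pos: [450.0, 223.2, 218.0]
ee_rot: [0.001, 1.0, -0.002, 0.0]
ft_force: [-0.5, -0.9, 0.3]
opening: 0.7
finger_force: 0.0
clock: 3.12
eef_pos: [507.0, 295.1, 218.1]
ee_rot: [0.0, 1.0, -0.0, -0.0]
ft_force: [0.3, -0.6, -0.9]
opening: 0.3
finger_force: 0.0
[506.16045341 294.25063286 218.13257507] [[ 1.    -0.    -0.002]
 [-0.    -1.    -0.001]
 [-0.002  0.001 -1.   ]]
```

View pics/i2.png

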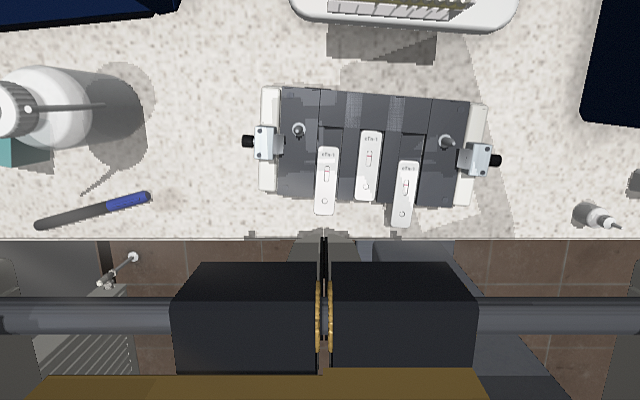

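The incubator is in view. The left cassette, with its tail at (324,215), and the right one, at (401,227), stick out; the middle one, at (367,201), is home. The pins are at (299,130) and (446,141), and the catches at (264,143) and (480,160). I'll triangulate across the two places.

```bash
cat >> h.py <<'E'
def track(a,b,pts,z):
    "same points in a second view (LK from a plane-predicted start), triangulated"
    (m1,i1),(m2,i2)=load(a),load(b);g=[cv2.cvtColor(i,cv2.COLOR_BGR2GRAY) for i in(i1,i2)]
    p=np.array(pts,np.float32);q=np.array([proj(m2,onz(m1,x,z))[0] for x in p],np.float32)
    r,st,e=cv2.calcOpticalFlowPyrLK(g[0],g[1],p[:,None],q[:,None].copy(),winSize=(13,13),maxLevel=1,flags=cv2.OPTFLOW_USE_INITIAL_FLOW)
    for x,y,s,ee in zip(p,r[:,0],st,e):
        P,gap=tri(m1,x,m2,y);print(x,y.round(1),"ok" if s else "LOST",ee.round(1),"->",P.round(1),"gap",gap.round(1))
    return r[:,0]
E
python3 - <<'E'
from h import *
m,i=load('i2')
cv2.imwrite('pics/z_inc.png',cv2.resize(i[75:240,235:505],None,fx=2.9,fy=2.9,interpolation=cv2.INTER_CUBIC))
print("inc");track('i2','i1',[(299,130),(446,141),(314,213),(334,214),(392,225),(411,227),(357,199),(376,201),(264,86),(486,106),(260,192),(472,208)],50)
print("cover");track('c2','c1',[(297,88),(424,139),(296,38),(457,102),(410,208),(260,153),(316,112),(401,148)],19)
E
```

```text
inc
[299. 130.] [211.5  61.8] ok [40.5] -> [557.3 316.8  69.5] gap 0.3
[446. 141.] [371.9  79.3] ok [34.9] -> [545.1 178.2  45.3] gap 1.1
[314. 213.] [241.1 162.4] ok [13.] -> [466.8 306.   28.8] gap 3.1
[334. 214.] [249.4 163.2] ok [25.7] -> [475.1 287.6  67.9] gap 9.5
[392. 225.] [317.2 184.8] ok [42.5] -> [449.7 225.9  33.6] gap 14.6
[411. 227.] [361.3 192.1] ok [51.6] -> [ 403.3  167.5 -104.2] gap 4.6
[357. 199.] [283.6 143.9] ok [42.4] -> [485.9 261.4  39.9] gap 1.3
[376. 201.] [288.3 149.2] ok [46.6] -> [489.9 250.5  78.8] gap 11.6
[264.  86.] [185.6  20.8] ok [14.2] -> [597.5 352.7  23.3] gap 2.4
[486. 106.] [415.6 118.6] ok [18.5] -> [544.4 151.3  78.8] gap 68.5
[260. 192.] [181.8 135.4] ok [10.8] -> [494.2 358.9  42.5] gap 0.5
[472. 208.] [457.1 181.8] ok [11.6] -> [ 322.4 -110.2 -505.9] gap 28.5
cover
[297.  88.] [191.1 -14.2] LOST [0.] -> [ 555.5 -207.    21.5] gap 1.0
[424. 139.] [320.2  40.9] ok [58.4] -> [ 507.  -327.8   46.2] gap 3.1
[296.  38.] [186.3 -69.9] LOST [0.] -> [ 601.1 -206.2   19. ] gap 0.0
[457. 102.] [348.8  11.8] ok [21.] -> [ 537.2 -356.2   36.2] gap 13.1
[410. 208.] [321.1 128.7] ok [15.5] -> [ 427.6 -328.7    9.5] gap 2.8
[260. 153.] [156.5  59.4] ok [11.5] -> [ 491.5 -168.1   22.7] gap 1.4
[316. 112.] [204.8 -14.8] LOST [1.8017424e+31] -> [ 537.4 -231.    72.9] gap 12.4
[401. 148.] [296.8  51.7] ok [26.] -> [ 498.1 -306.8   44.4] gap 3.2
```

View pics/z_inc.png

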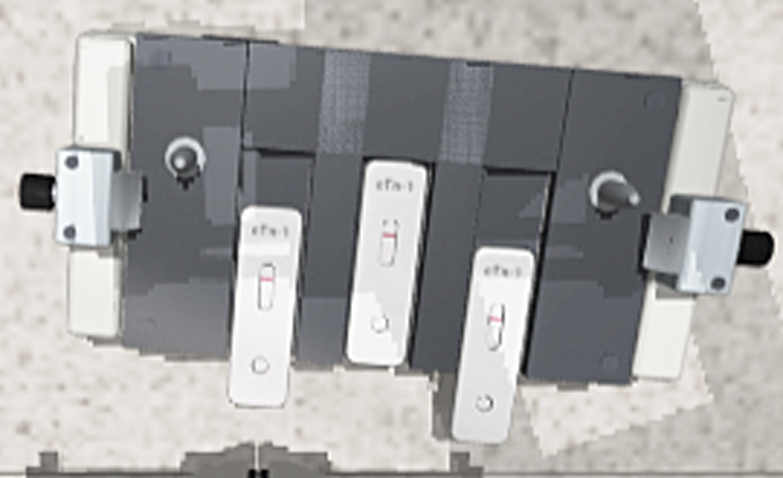

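The zoom (factor 2.9, offset (235,75)) shows the pin tips at about (180,163) and (632,199), the tails at (230–285,405) and (455–505,440), the home tail at (350–405,363), and the bed's front corners at (125,345) and (630,383).

```bash
python3 - <<'E'
from h import *
m,i=load('i2')
f=lambda u,v,z:onz(m,(235+u/2.9,75+v/2.9),z)
L,Rr=f(180,163,68),f(632,199,68);d=L-Rr;yaw=np.arctan2(-d[0],d[1]);print("pins",L.round(1),Rr.round(1),np.linalg.norm(d).round(1),"yaw",yaw.round(4))
c,s=np.cos(yaw),np.sin(yaw);O=(L+Rr)/2-14*np.array([c,s,0]);print("origin",O.round(1))
loc=lambda P:(np.array([[c,s],[-s,c]])@(P-O)[:2]).round(1)
for n,u,v,z in[("bedFL",125,345,44),("bedFR",630,383,44),("bedBL",137,34,44),("bedBR",682,78,44),("Ltail",230,403,41),("Ltail",285,405,41),("Rtail",455,437,41),("Rtail",505,441,41),("Mtail",350,361,41),("Mtail",403,364,41),("Lback",245,207,41),("Rback",535,250,41)]:print(n,f(u,v,z)[:2].round(1),loc(f(u,v,z)))
m1,i1=load('i1')
P=np.array([[L[0],L[1],68],[Rr[0],Rr[1],68],[*f(125,345,44)[:2],44],[*f(257,405,41)[:2],41]]);q=proj(m1,P);print(q.round())
x,y=int(q[:,0].min())-50,int(q[:,1].min())-50
cv2.imwrite('pics/z_i1.png',cv2.resize(i1[max(y,0):max(y,0)+170,x:x+270],None,fx=2.9,fy=2.9,interpolation=cv2.INTER_CUBIC));print("crop",x,max(y,0))
E
```

```text
pins [556.3 318.6  68. ] [545.4 179.2  68. ] 139.8 yaw -0.0774
origin [536.9 250.   68. ]
bedFL [492.7 340.5] [-51.   86.8]
bedFR [479.2 165. ] [-50.9 -89.2]
bedBL [595.  333.3] [51.5 87.6]
bedBR [581.6 158.1] [ 51.7 -88.2]
Ltail [470.9 304.5] [-70.   49.2]
Ltail [470.1 285. ] [-69.3  29.8]
Rtail [458.2 224.3] [-76.4 -31.7]
Rtail [456.7 206.4] [-76.5 -49.7]
Mtail [486.3 262.4] [-51.4   8.5]
Mtail [485.2 243.9] [-51.1 -10.1]
Lback [539.8 299. ] [-0.9 49.1]
Rback [525.3 200.6] [ -7.7 -50.1]
[[210.  63.]
 [375.  76.]
 [201. 137.]
 [250. 160.]]
crop 150 13
```

View pics/z_i1.png

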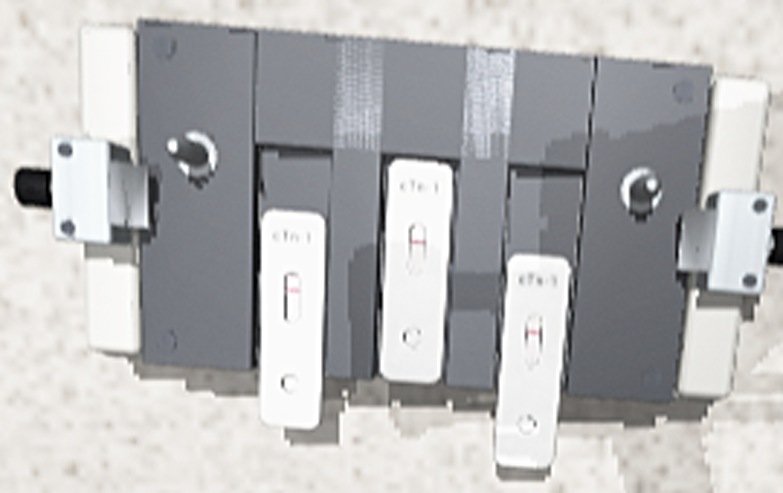

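In the second place's zoom (offset (150,13)) the tips are at (173,147) and (652,182), the tails at (289,426) and (522,466), and the front bed corners at (138,360) and (672,400).

```bash
python3 - <<'E'
from h import *
m,_=load('i2');m1,_=load('i1')
A=lambda u,v:(235+u/2.9,75+v/2.9);B=lambda u,v:(150+u/2.9,13+v/2.9)
X={}
for n,a,b in[("pinL",(180,163),(173,147)),("pinR",(632,199),(652,182)),("tailL",(257,404),(289,426)),("tailR",(480,439),(522,466)),("tailM",(377,363),(411,381)),("bedFR",(630,383),(672,400)),("bedBL",(137,34),(140,20)),("bedFL",(125,345),(138,360))]:
    P,g=tri(m,A(*a),m1,B(*b));X[n]=P;print(n,P.round(1),g.round(1))
d=X["pinL"]-X["pinR"];yaw=np.arctan2(-d[0],d[1]);print(np.hypot(d[0],d[1]),yaw)
print((X["pinL"]+X["pinR"])/2-14*np.array([np.cos(yaw),np.sin(yaw),0]))
l,r=onz(m1,B(173,147),68),onz(m1,B(652,182),68);print("i1 only",l.round(1),r.round(1))
c,s=np.cos(-.077),np.sin(-.077)
for y in(40,-40):
    P=np.array([537,250])+np.array([[c,-s],[s,c]])@[-100,y];print("start",y,P.round(1))
    to([*P,90],-.077)
E
```

```text
pinL [556.  318.7  68.5] 0.7
pinR [545.7 179.3  68.8] 0.5
tailL [470.4 295.2  41.6] 0.8
tailR [456.9 216.   41.4] 1.9
tailM [485.5 253.4  42.3] 0.9
bedFR [479.8 166.8  47.8] 1.3
bedBL [594.9 333.4  43.4] 0.2
bedFL [493.9 340.   52.1] 2.1
139.77729750506637 -0.0739401783848662
[536.90801077 250.07698581  68.66276053]
i1 only [555.8 319.1  68. ] [546.  179.1  68. ]
start 40 [440.4 297.6]
shift [-65.6  -3.4 128.2] toolx yaw -0.0005 turn 0.0765
start -40 [434.2 217.8]
shift [-71.7  76.3 128.3] toolx yaw -0.0005 turn 0.0765
```

```bash
python3 inch.py '-50 -3 30 0.075;-66 -3 85 0.075;-66 -3 140 0.075;-66 -3 184 0.075;-66 -3 184 0.075' 0 20; python3 inch.py '12 0 0 0;20 0 0 0;28 0 0 0;34 0 0 0;34 0 0 0'; python3 -c "
from h import *
p,T=pose();c,s=np.cos(-.075),np.sin(-.075);print((np.array([[c,s],[-s,c]])@(p[:2]-[537,250])).round(1),p[2])
to([*p[:2],34],-.075)"
```

```text
clock: 3.8
eef_pos: [437.0, 295.7, 32.4]
ee_rot: [0.002, 0.999, -0.038, -0.004]
ft_force: [0.4, -0.3, -0.2]
opening: 0.7
finger_force: 0.0
clock: 4.42
eef_pos: [475.1, 295.8, 34.9]
ee_rot: [-0.0, 0.999, -0.038, 0.0]
ft_force: [-0.5, -0.8, -0.2]
opening: 0.3
finger_force: 0.0
[-65.2  41.1] 34.85695077033324
shift [-0.   0.   0.9] toolx yaw -0.0755 turn -0.0005
```

```bash
for i in 1 2; do python3 inch.py '1.5 0 0 0;1.5 0 0 0;3 0 0 0;3 0 0 0' | grep -E "eef_pos|ft_force"; done
```

```text
eef_pos: [477.4, 295.6, 34.6]
ft_force: [0.1, 0.4, 0.2]
eef_pos: [479.6, 295.4, 34.5]
ft_force: [-3.6, 0.7, 1.6]
```

```bash
python3 inch.py '1 0 0 0;1 0 0 0;1 0 0 0' | grep -E "eef_pos|ft_force";  python3 inch.py '1.5 0 0 0;1.5 0 0 0;1.5 0 0 0' | grep -E "eef_pos|ft_force"
```

```text
eef_pos: [479.7, 295.4, 34.5]
ft_force: [-5.5, 1.0, 4.9]
eef_pos: [479.8, 295.4, 34.4]
ft_force: [-10.3, 1.3, 7.8]
```

```bash
python3 inch.py '-30 0 0 0;-48 10 0 0;-48 45 0 0;-48 80 0 0;-48 80 0 0' | grep -E "eef_pos|ft_force"; python3 inch.py '12 0 0 0;22 0 0 0;32 0 0 0;40 0 0 0;43 0 0 0'| grep -E "eef_pos|ft_force"; for i in 1 2; do python3 inch.py '1.5 0 0 0;3 0 0 0;3 0 0 0' | grep -E "eef_pos|ft_force";done
```

```text
eef_pos: [429.4, 217.5, 34.8]
ft_force: [1.0, 0.0, 0.1]
eef_pos: [472.6, 215.9, 34.5]
ft_force: [-0.6, -0.6, 0.0]
eef_pos: [473.4, 215.7, 34.4]
ft_force: [-5.6, 1.8, 2.8]
eef_pos: [473.5, 215.7, 34.3]
ft_force: [-12.2, 2.8, 8.8]
```

```bash
python3 inch.py '-40 0 0 0;-45 0 -60 0;-45 0 -120 0;-30 0 -180 0;-30 0 -184 0' 93 | grep -E "clock|eef_pos|ft_force"; python3 inch.py '-10 0 0 0' >/dev/null; python3 -c "
from h import *
m,a=shot('k1');p,T=pose();print(p)
q=proj(m,[[480,250,41]])[0];x,y=int(q[0])-135,max(0,int(q[1])-120);print(x,y)
cv2.imwrite('pics/z_k1.png',cv2.resize(a[y:y+170,x:x+270],None,fx=2.9,fy=2.9,interpolation=cv2.INTER_CUBIC))"
```

```text
clock: 8.8
eef_pos: [452.3, 218.2, 224.1]
ft_force: [-0.5, -0.1, 0.5]
[435.53690809 218.18453386 217.330317  ]
152 19
```

View pics/z_k1.png

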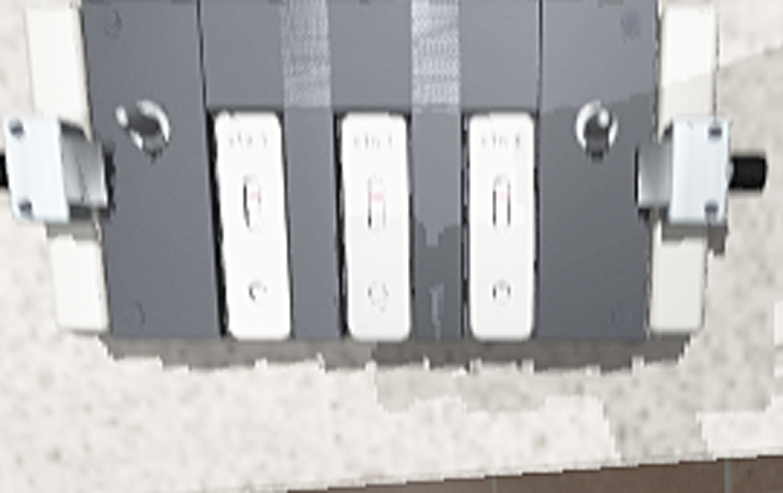

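All three tails now line up with the front edge, at zoomed row ~339, and both catches are undisturbed. Next is the cover.

```bash
python3 - <<'E'
from h import *
m,_=load('c2')
l,r=onz(m,(297,88),18),onz(m,(424,139),18);d=l-r;y=np.arctan2(-d[0],d[1]);print(l,r,np.linalg.norm(d),y)
O=(l+r)/2-14*np.array([np.cos(y),np.sin(y),0]);print(O)
print(onz(m,(359,124),53))
to([400,150,220]);to([385,-100,220]);to([O[0]-70*np.cos(y+1.571)-30,O[1]-70*np.sin(y+1.571),220],y+np.pi/2)
E
```

```text
[ 555.30223029 -206.3582956    18.        ] [ 505.51532522 -336.83904932   18.        ] 139.65658956706187 -0.36451393652865133
[ 517.32861764 -266.60773954   18.        ]
[ 522.22318304 -265.7720891    53.        ]
shift [-30.3  70.7  -2.5] toolx yaw -0.0752 turn None
shift [-26.5 321.1  -2.3] toolx yaw -0.0752 turn None
shift [ 68.1 546.6  -2.4] toolx yaw -0.0752 turn -1.2815
```

```bash
python3 inch.py '-30 60 0 0;-35 120 0 -0.15;-35 180 0 -0.3;-30 240 0 -0.45;-28 300 0 -0.6' 93; python3 -c "
from h import *
to([460,-320,220],1.206)"
```

```text
clock: 9.6
eef_pos: [387.9, -47.3, 216.8]
ee_rot: [-0.001, 0.97, 0.245, -0.001]
ft_force: [0.7, 0.2, -0.4]
opening: 93.1
finger_force: 0.0
shift [-66.1 274.2  -3.7] toolx yaw 0.4947 turn -0.7113
```

```bash
python3 inch.py '-30 52 0 -0.14;-60 104 0 -0.28;-85 150 0 -0.42;-85 200 0 -0.56;-75 250 0 -0.7'; python3 inch.py '0 0 0 0;0 0 0 0' >/dev/null; python3 -c "
from h import *
shot('d1');p,T=pose();print(p)
to([480,-300,160],1.206)"
```

```text
clock: 10.22
eef_pos: [440.0, -303.2, 216.5]
ee_rot: [-0.002, 0.827, 0.561, -0.0]
ft_force: [0.6, -0.2, 0.5]
opening: 93.0
finger_force: 0.0
[ 440.00031698 -300.62370665  217.32993429]
shift [15.4 37.1 57.2] toolx yaw 1.1892 turn -0.0168
```

```bash
python3 inch.py '5 40 0 -0.017;10 60 0 -0.017;10 60 0 -0.017;10 60 0 -0.017' >/dev/null; python3 -c "
from h import *
m2,b=shot('d2');m1,a=load('d1');p,T=pose();print(p)
q=[proj(m,[[517,-267,30]])[0].astype(int) for m in(m1,m2)]
o=[(max(0,x[0]-130),max(0,x[1]-130)) for x in q];print(q,o)
t=[cv2.resize(i[y:y+250,x:x+260],(390,375),interpolation=cv2.INTER_CUBIC) for i,(x,y) in zip((a,b),o)]
print([i.shape for i in t]);cv2.imwrite('pics/z_d.png',np.hstack(t))"
```

```text
[ 499.54657123 -314.56161382  218.82238572]
[array([384, 117]), array([322, 127])] [(np.int64(254), 0), (np.int64(192), 0)]
[(375, 390, 3), (375, 390, 3)]
```

View pics/z_d.png

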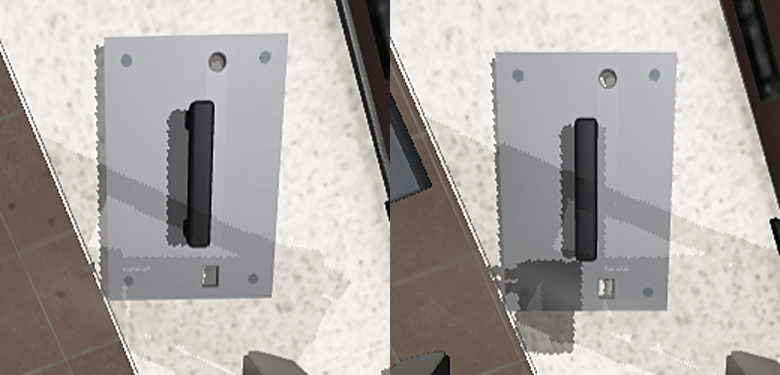

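The handle bar runs from (575,118) to (597,261) in the right panel and from (190,100) to (213,247) in the left. The round hole is at (217,62) / (607,78), the slot at (210,276) / (606,288), and the plate corners at (104,38),(288,34) / (497,53),(677,52).

```bash
python3 - <<'E'
from h import *
m1,_=load('d1');m2,_=load('d2')
A=lambda u,v:(254+u/1.5,v/1.5);B=lambda u,v:(192+(u-390)/1.5,v/1.5)
X={}
for n,a,b in[("holeL",(217,62),(607,78)),("holeR",(210,276),(606,288)),("BL",(288,34),(677,52)),("FL",(104,38),(497,53)),("BR",(272,297),(667,310)),("barLtop",(212,101),(597,119)),("barRtop",(210,246),(596,260))]:
    X[n],g=tri(m1,A(*a),m2,B(*b));print(n,X[n].round(1),g.round(1))
l,r=X["holeL"],X["holeR"];d=l-r;y=np.arctan2(-d[0],d[1]);ex=np.array([np.cos(y),np.sin(y),0])
print(np.linalg.norm(d),y,(l+r)/2-14*ex)
print("bar mid",(X["barLtop"]+X["barRtop"])/2-7*ex)
print("d2 bar centre z53",onz(m2,B(586,189.5),53),"holes z19",onz(m2,B(607,78),18),onz(m2,B(606,288),18))
h=(onz(m2,B(577,189),53)+onz(m2,B(597,189),53))/2
to([*h[:2],100],y+np.pi/2)
E
```

```text
holeL [ 554.5 -205.7   21.3] 0.3
holeR [ 505.6 -336.6   18.3] 0.2
BL [ 602.  -206.7   18.4] 0.2
FL [ 493.6 -165.    13.5] 0.4
BR [ 541.2 -366.7   21. ] 0.0
barLtop [ 538.9 -227.7   45. ] 0.8
barRtop [ 508.  -308.2   55.1] 0.1
139.72120722290592 -0.3571729587372934 [ 516.92511344 -266.28525045   19.78909583]
bar mid [ 516.90669933 -265.49893756   50.03162716]
d2 bar centre z53 [ 517.66558951 -264.88271551   53.        ] holes z19 [ 554.7575816  -205.21017897   18.        ] [ 505.62688684 -336.59616019   18.        ]
shift [ 5.320e+01 -1.000e-01  1.188e+02] toolx yaw 1.2068 turn -0.0068
```

```bash
python3 - <<'E'
from h import *
m1,_=load('d1');m2,_=load('d2');mc,_=load('c2')
for n,m,uv in[("d1a",m1,(254+335/1.5,0)),("d1b",m1,(254+388/1.5,130)),("d2a",m2,(192+330/1.5,0)),("d2b",m2,(192+388/1.5,150)),("c2blk",mc,(445,5))]:
    print(n,[onz(m,uv,z).round()[:2] for z in(0,115)])
to([517,-266,28],1.2136)
E
python3 inch.py '30 0 0 0;53 1 40 -0.007;53 1 85 -0.007;53 1 85 -0.007'
```

```text
d1a [array([ 643., -197.]), array([ 590., -209.])]
d1b [array([ 644., -333.]), array([ 592., -304.])]
d2a [array([ 642., -185.]), array([ 607., -203.])]
d2b [array([ 638., -341.]), array([ 605., -313.])]
c2blk [array([ 635., -352.]), array([ 606., -317.])]
shift [ 51.6  -0.9 190.8] toolx yaw 1.2068 turn -0.0068
clock: 11.58
eef_pos: [517.5, -264.1, 130.9]
ee_rot: [-0.004, 0.821, 0.57, -0.001]
ft_force: [-0.4, -0.2, 0.6]
opening: 92.6
finger_force: 0.0
```

```bash
python3 inch.py '0 0 40 0;0 0 80 0;0 0 80 0;0 0 80 0' | grep -E "eef|ft_"; python3 -c "
from h import *
to([517,-266,28],1.2136)"
```

```text
eef_pos: [521.5, -267.6, 56.2]
ft_force: [-0.2, 0.1, -0.4]
shift [-0.1 -4.8 28.2] toolx yaw 1.2131 turn -0.0005
```

```bash
python3 inch.py '0 -4 15 0;0 -4 28 0;0 -4 28 0;0 -4 28 0' | grep -E "eef|ft_"; python3 -c "
from h import *
to([517,-266,28],1.2136)"; python3 inch.py '0 0 0 0;0 0 0 0;0 0 0 0;0 0 0 0;0 0 0 0' 0 30;python3 inch.py '0 0 0 0;0 0 0 0;0 0 0 0;0 0 0 0' 0 40
```

```text
eef_pos: [516.7, -264.9, 25.6]
ft_force: [0.1, 0.3, 0.6]
shift [-0.9  0.7 -2.4] toolx yaw 1.2137 turn 0.0001
clock: 13.2
eef_pos: [516.6, -264.9, 25.7]
ee_rot: [0.0, 0.821, 0.57, -0.0]
ft_force: [0.4, 0.6, -1.0]
opening: 47.4
finger_force: 0.0
clock: 13.7
eef_pos: [516.7, -264.9, 25.7]
ee_rot: [0.0, 0.821, 0.57, 0.0]
ft_force: [0.6, -0.5, 0.7]
opening: 13.7
finger_force: 40.0
```

```bash
python3 inch.py '0 0 -10 0;0 0 -30 0;0 0 -60 0;0 0 -100 0;0 0 -150 0' - 50; python3 inch.py '0 0 -20 0;0 0 -20 0;0 0 -20 0'; python3 -c "
from h import *
shot('g1');p,T=pose();print(p,T.round(4).tolist());to([400,-240,195],1.496)"
```

```text
clock: 14.32
eef_pos: [515.8, -264.3, 176.5]
ee_rot: [-0.001, 0.821, 0.57, -0.0]
ft_force: [1.1, -0.7, -1.3]
opening: 13.7
finger_force: 50.0
clock: 14.7
eef_pos: [515.9, -264.3, 194.5]
ee_rot: [-0.001, 0.821, 0.57, -0.0]
ft_force: [0.3, -0.4, -2.7]
opening: 13.2
finger_force: 50.0
[ 515.77249501 -264.22824062  194.09728956] [[0.3496, 0.9369, -0.0023], [0.9369, -0.3496, 0.0018], [0.0009, -0.0028, -1.0]]
shift [ -17.8 -116.9   -0.6] toolx yaw 1.2136 turn -0.2824
```

View pics/g1.png

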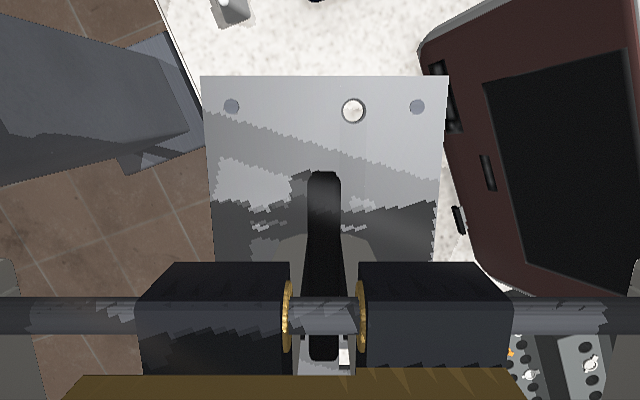

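The cover is held level in the gripper: round hole at (353,110), left end edge from (201,77) to (449,77).

```bash
python3 - <<'E'
from h import *
m,a=load('g1')
g=cv2.cvtColor(a,cv2.COLOR_BGR2GRAY);s=g[92:128,335:372];_,t=cv2.threshold(s,0,255,cv2.THRESH_OTSU)
cs=sorted(cv2.findContours(t,cv2.RETR_LIST,cv2.CHAIN_APPROX_NONE)[0],key=cv2.contourArea)[-3:]
for c in cs:print("hole cand",cv2.minEnclosingCircle(c),cv2.contourArea(c))
p=np.array([515.77,-264.23,194.1]);T=np.array([[.3496,.9369,-.0023],[.9369,-.3496,.0018],[.0009,-.0028,-1]])
for n,uv in[("hole",(353,110.5)),("BL",(449,77)),("FL",(201,77))]:
    for z in(4.7,6.7,8.7):print(n,z,(T.T@(onz(m,uv,p[2]-z)-p)).round(1))
to([400,-240,195],1.496)
E
```

```text
hole cand ((17.310810089111328, 18.472972869873047), 10.608423233032227) 310.5
hole cand ((18.5, 18.5), 13.946425437927246) 546.5
hole cand ((18.0, 17.5), 25.10487937927246) 1260.0
hole 4.7 [69.2 14.6  4.7]
hole 6.7 [69.2 14.7  6.7]
hole 8.7 [69.1 14.9  8.7]
BL 4.7 [84.3 58.7  4.6]
BL 6.7 [84.5 59.4  6.6]
BL 8.7 [84.6 60.1  8.6]
FL 4.7 [ 84.2 -56.4   4.9]
FL 6.7 [ 84.3 -57.    6.9]
FL 8.7 [ 84.5 -57.7   8.9]
shift [ -17.8 -116.9   -0.6] toolx yaw 1.2136 turn -0.2824
```

```bash
python3 inch.py '-5 -30 0 0;-10 -75 0 0;-18 -118 0 -0.05;10 -130 0 -0.1;50 -145 0 -0.15'; python3 inch.py '55 -12 0 -0.03;110 -24 0 -0.06;165 -36 0 -0.09;220 -48 0 -0.12;260 -55 0 -0.13'; python3 -c "
from h import *
to([400,150,195],1.496);to([537,150,130],1.496)"
```

```text
clock: 15.38
eef_pos: [397.1, -166.8, 194.4]
ee_rot: [-0.001, 0.777, 0.63, -0.0]
ft_force: [0.5, 1.0, -1.8]
opening: 13.0
finger_force: 50.0
clock: 16.0
eef_pos: [396.5, 100.6, 194.5]
ee_rot: [-0.001, 0.733, 0.68, -0.001]
ft_force: [0.1, -0.4, -1.5]
opening: 13.5
finger_force: 50.0
shift [49.5 -0.2 -0.5] toolx yaw 1.4954 turn -0.0006
shift [ 59.9 136.5  64.2] toolx yaw 1.4954 turn -0.0006
```

```bash
python3 inch.py '45 0 0 0;62 30 0 0;62 80 20 0;62 130 50 0;62 137 75 0'; python3 inch.py '0 0 0 0;0 0 0 0;0 0 0 0';  python3 -c "
from h import *
shot('p1');p,T=pose();np.savez('pics/p1T.npz',p=p,T=T);print(p,T.round(4).tolist())"
```

```text
clock: 16.62
eef_pos: [541.2, 149.1, 117.6]
ee_rot: [-0.0, 0.734, 0.679, -0.001]
ft_force: [-0.9, -0.2, -1.6]
opening: 13.4
finger_force: 50.0
clock: 17.0
eef_pos: [539.4, 149.9, 122.0]
ee_rot: [0.001, 0.734, 0.679, 0.001]
ft_force: [0.5, -0.0, -0.9]
opening: 13.6
finger_force: 50.0
[539.43328606 149.90642488 122.05220432] [[0.0767, 0.997, 0.0021], [0.9971, -0.0767, 0.0002], [0.0004, 0.0021, -1.0]]
```

View pics/p1.png

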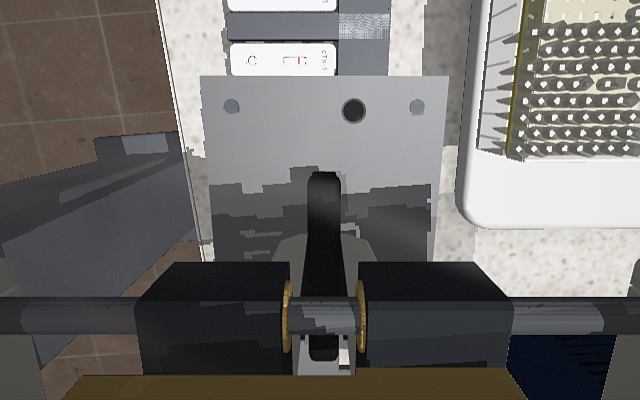

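The hole is still at (353,110) with the cover held steady; the left pin is out of the frame, so I'll move 54 mm left and locate the pin's bright base ring by mask.

```bash
python3 inch.py '25 0 0 0;54 0 0 0;54 0 0 0;54 0 0 0;54 0 0 0' | grep eef; cat > ring.py <<'E'
import sys
from h import *
n=sys.argv[1]
p,T=pose();m,a=shot(n);p2,_=pose();p=(p+p2)/2;print("tcp",p.round(1),np.arctan2(T[1,0],T[0,0]).round(4))
g=cv2.cvtColor(a,cv2.COLOR_BGR2GRAY)
tip,base=proj(m,[[556.2,318.8,68],[556.2,318.8,44]]);print("pred tip/base",tip.round(),base.round())
u,v=base.astype(int);x0,y0=max(0,u-28),max(0,v-28);s=g[y0:v+28,x0:u+28]
for th in(130,150,170):
  for c in cv2.findContours((s>th).astype(np.uint8),cv2.RETR_EXTERNAL,cv2.CHAIN_APPROX_NONE)[0]:
    if 40<cv2.contourArea(c)<900:
        (x,y),r=cv2.minEnclosingCircle(c);P=onz(m,(x+x0,y+y0),44);print(th,"ring",round(x+x0,1),round(y+y0,1),"r",round(r,1),"area",cv2.contourArea(c),P.round(1))
for r in s[::3,::2]:print(" ".join("%3d"%x for x in r))
E
python3 ring.py p2
```

```text
eef_pos: [543.4, 202.8, 121.0]
tcp [543.4 202.8 121. ] 1.493
pred tip/base [329.  23.] [329.  32.]
150 ring 330.3 30.6 r 10.9 area 105.5 [557.2 319.5  44. ]
170 ring 331.5 32.0 r 10.3 area 66.5 [557.9 318.6  44. ]
200 190 181 173 162 156 146 137 127 117 112 108 102 101 128 128 126 127 127 127 128 126 127 126 128 129 128 129
 17  17  20  23  27  33  33  41  40  35  96  96 103 128 126 128 127 127 128 128 128 127 128 127 129 129 129 128
108 110 111  49  52  70  65  96  69  66 105 106 100 127 127 127 128 128 129 128 128 128 128 128 130 130 129 130
125 123 126 126 127 128 126 127 126 128 129 129 129 128 128 128 128 130 127 130 128 128 129 130 130 132 130 131
125 127 127 125 127 128 127 127 126 127 127 128 127 130 128 128 130 129 131 129 132 131 131 129 131 131 131 132
125 127 125 126 128 126 127 127 127 128 129 127 128 130 123  92 106 124 132 133 130 132 132 131 131 132 133 132
127 128 128 127 127 128 129 128 128 129 128 126 145  75  78 255 254 125 111 131 132 131 133 132 133 132 134 133
126 129 128 129 128 130 130 131 130 129 126 219 224  77  68 251 255 113 103 247 126 132 132 134 134 13
[... 541 characters left out ...]
 137 135 138 138 137 137 137
130 129 131 132 131 131 132 132 133 133 133 135 133 128 122 137 126 134 138 138 137 138 137 138 138 137 138 138
129 130 130 130 131 131 133 131 132 134 135 135 133 134 135 134 135 137 136 137 137 137 139 139 138 137 139 138
130 130 128 129 130 131 132 132 132 133 136 134 135 133 135 135 136 135 137 138 137 138 137 140 140 140 139 140
130 130 130 127 130 129 132 131 133 133 134 134 133 135 134 135 136 137 136 137 136 139 137 139 139 140 139 140
129 132 129 130 131 130 132 131 133 133 132 133 135 135 136 136 136 136 138 138 138 138 139 139 138 139 139 139
132 130 131 129 130 132 132 131 133 133 132 135 135 135 134 136 136 137 136 138 138 137 138 139 139 141 140 140
```

```bash
python3 inch.py '30 -9 0 0;48 -9 10 0;48 -9 26 0;48 -9 26 0;48 -9 26 0' | grep -E "eef|ft_"; cat > hole.py <<'E'
import sys
from h import *
p,T=pose();m,a=shot(sys.argv[1]);print("tcp",p.round(1),np.arctan2(T[1,0],T[0,0]).round(4))
g=cv2.cvtColor(a,cv2.COLOR_BGR2GRAY)
for n,P in(("pin tip prior",[556.2,318.8,68]),("pin ring",[558.5,319,68])):
    print(n,proj(m,P)[0].round(1),"tool",(T.T@(np.array(P)-p)).round(1))
print("cols 338..368, rows 96..126 step 1x2")
for v in range(96,127,2):print(v," ".join("%3d"%x for x in g[v,338:370]))
E
python3 hole.py q1
```

```text
eef_pos: [538.2, 251.3, 94.2]
ft_force: [0.5, -0.5, -2.1]
tcp [538.2 251.3  94.2] 1.4931
pin tip prior [346.6 110.6] tool [68.7 12.8 26.1]
pin ring [350.9 109.9] tool [69.1 15.  26.1]
cols 338..368, rows 96..126 step 1x2
96 170 170 172 171 171 172 170 172 172 172 173 175 175 175 176 177 177 176 177 175 176 176 176 176 174 177 176 177 176 176 175 174
98 170 170 170 171 171 170 172 173 172 176 174 167 161 144 127 127 124 144 142 160 163 174 180 177 176 174 175 174 176 177 174 175
100 171 171 170 172 173 171 174 179 164 127  95  88 103  71  70  80  63  74  74  81  95  87 119 170 180 179 176 175 176 176 173 175
102 169 170 170 172 174 178 150 101 103  98  92  99  97 106 108 114  79  45  40  38  36  59  58  89  98 170 182 176 177 178 176 175
104 170 170 170 173 173 119 109  96  74  73  78  78  76  73  82 102 111 116  48  42  44  44  38  58  91  87 116 184 179 176 175 174
106 169 169 173 173 120 116  77  73  77  74  77  77  74  74  75  69  88 111  75  44  45  46  43  42  46  98  86 132 181 177 174 172
108 169 171 175 138 113  98  71  64 132 163 163 145 151  93  77  70  68 111 114  48  43  
[... 530 characters left out ...]
  62  53  85  97  95 166 180 173 173 173
118 168 167 171 171 176 130 114 114 106 102 104 106 107 101  80  35  42  40  59  65  62  55  60  93  97 116 165 178 174 174 172 174
120 167 167 170 168 170 176 156 131 113 115  97  66  59  57  59  60  60  56  67  77  87 105  99 108 152 179 175 174 173 173 173 172
122 168 167 169 167 168 169 172 173 166 146 130 117 115 116 103 100 112 110 105 118 112 141 165 178 176 174 173 172 174 172 172 174
124 168 167 168 168 169 168 169 168 169 170 173 175 176 165 166 152 165 165 180 176 174 175 172 173 170 174 176 173 174 171 171 174
126 167 167 167 168 167 169 167 168 169 167 170 170 169 170 172 172 171 171 171 171 171 170 171 173 170 172 171 174 174 171 173 171
```

The pin tip shows inside the hole at (348.5,110.5) against the hole centre (353,111). That is a 0.9 mm offset in tool y, which I'll correct while lowering.

```bash
python3 inch.py '0 -0.9 0 0;0 -0.9 4 0;0 -0.9 8 0;0 -0.9 12 0;0 -0.9 12 0' | grep -E "eef|ft_";python3 inch.py '0 0 3 0;0 0 6 0;0 0 9 0;0 0 12 0;0 0 12 0' | grep -E "eef|ft_"; python3 hole.py q2
```

```text
eef_pos: [536.9, 252.1, 82.1]
ft_force: [-1.0, 0.2, -1.2]
eef_pos: [537.1, 252.1, 70.3]
ft_force: [-0.2, -0.0, -1.8]
tcp [537.1 252.1  70.3] 1.4937
pin tip prior [352.4 113. ] tool [68.  13.9  2.3]
pin ring [357.3 112.2] tool [68.4 16.2  2.3]
cols 338..368, rows 96..126 step 1x2
96 169 170 170 171 171 170 171 170 171 171 172 173 173 176 176 176 176 176 176 175 175 176 177 175 176 176 162 176 176 176 175 175
98 169 168 171 170 170 172 170 172 172 175 173 167 159 143 125 125 122 142 138 159 162 174 179 176 175 175 177 175 173 176 174 173
100 170 168 169 171 170 172 172 179 163 129  97  99  99 101 100 101  87  93  87  90  80  85 120 169 178 178 175 175 176 177 174 175
102 170 171 169 171 173 179 150 100  92 104 105 103 102 106 103 106 105 106 107 111  83  61  81  87  97 171 182 178 176 176 173 173
104 169 170 171 174 172 118 105 105 103 101  97  85  88  80  91  92  98  99 102 104 104 107  84  62  86  85 115 183 177 176 173 174
106 170 170 172 174 114 111 106  99  84  79  82  84  85  95  94 100 108 111 110 115 112 106  98 110  64  56  87 132 182 178 173 173
108 167 169 175 138 113 111  8
[... 589 characters left out ...]
  96  63  81 100  95 168 178 174 173 172
118 167 168 169 171 177 130 115 113 106  91  73  65  67  74  72  75  78  81  85  90  90  81  54  91  95 116 164 178 174 172 173 173
120 167 168 169 168 168 175 155 124 114 112 137 148 130  92  78  82  82  83  97  87  84 102  97 110 152 179 175 173 173 174 172 173
122 167 166 168 167 168 167 170 173 166 144 127 116 110 112  99  97 111 109 103 117 111 140 166 178 174 173 173 172 174 172 172 172
124 168 167 167 168 167 166 167 170 168 167 171 175 176 164 166 153 165 165 178 176 174 174 173 172 172 172 172 172 172 171 170 174
126 167 167 167 167 167 167 168 168 168 167 168 170 172 170 172 170 169 169 171 172 170 170 172 172 172 169 173 173 171 173 172 170
```

The tip is through the hole and nearly centred, at (355,112). I'll make a small correction, then press down.

```bash
python3 inch.py '-0.4 0.5 0 0;-0.4 0.5 2 0;-0.4 0.5 4 0;-0.4 0.5 4 0' | grep -E "eef|ft_";for i in 1 2; do python3 inch.py '0 0 2 0;0 0 4 0;0 0 4 0;0 0 4 0' | grep -E "eef|ft_|rot"; done
```

```text
eef_pos: [538.2, 251.8, 67.0]
ft_force: [0.1, -0.2, 1.8]
eef_pos: [538.2, 251.8, 63.0]
ee_rot: [0.0, 0.734, 0.679, 0.0]
ft_force: [1.5, 0.5, 4.8]
eef_pos: [537.4, 251.6, 58.1]
ee_rot: [-0.0, 0.734, 0.679, -0.0]
ft_force: [0.6, -0.6, -2.3]
```

```bash
for i in 1 2 3; do python3 inch.py '0 0 1 0;0 0 2 0;0 0 2 0;0 0 2 0' | grep -E "eef|ft_|rot|open"; done
```

```text
eef_pos: [537.3, 251.6, 56.3]
ee_rot: [-0.0, 0.734, 0.679, -0.0]
ft_force: [-0.5, 0.0, -1.5]
opening: 13.5
eef_pos: [537.6, 251.7, 55.6]
ee_rot: [0.0, 0.734, 0.679, 0.0]
ft_force: [-2.9, -1.8, 5.8]
opening: 13.5
eef_pos: [537.7, 251.7, 55.6]
ee_rot: [0.0, 0.734, 0.679, 0.0]
ft_force: [-7.7, -2.6, 19.7]
opening: 13.7
```

```bash
python3 inch.py '0 0 2 0;0 0 2 0;0 0 2 0' | grep -E "eef|ft_"; python3 inch.py '0 0 -3 0;0 0 -6 0;0 0 -6.5 0;0 0 -6.5 0' | grep -E "eef|ft_|rot"
```

```text
eef_pos: [537.7, 251.7, 55.6]
ft_force: [-12.4, -4.3, 32.7]
eef_pos: [537.6, 251.6, 56.6]
ee_rot: [-0.0, 0.734, 0.679, -0.0]
ft_force: [0.0, -0.1, -1.8]
```

```bash
python3 inch.py '0 0 -1 0;0 0 -1 0;0 0 -1 0' | grep -E "eef|ft_|torque";  python3 inch.py '0 0 -1 0;0 0 -1 0;0 0 -1 0' | grep -E "eef|ft_"; python3 -c "
from h import *
print(arm.sense()['torque'])"
```

```text
eef_pos: [537.4, 251.5, 57.0]
ft_force: [4.6, 1.3, -17.0]
eef_pos: [537.3, 251.5, 57.1]
ft_force: [5.8, 1.9, -23.2]
[ 0.27993711 -1.24825867  0.07535829]
```

Both catches hold against a 23 N pull with little side moment. I'll press again, release and withdraw.

```bash
python3 inch.py '0 0 3 0;0 0 5 0;0 0 5 0;0 0 5 0' | grep -E "eef|ft_"; python3 inch.py '0 0 -1 0;0 0 -1 0;0 0 -1 0;0 0 -1 0;0 0 -1 0' 60|grep -E "eef|ft_|open"; python3 inch.py '0 0 0 0;0 0 0 0;0 0 0 0' 60|grep -E "eef|ft_|open"; python3 inch.py '0 0 -20 0;0 0 -60 0;0 0 -110 0;-30 0 -160 0;-60 0 -163 0'; python3 inch.py '0 0 0 0;0 0 0 0' >/dev/null; python3 - <<'E'
from h import *
m,a=shot('f1');m2,b=shot('f2','side')
hsv=cv2.cvtColor(a,cv2.COLOR_BGR2HSV)
O=np.array([537,250]);y=-.076;c,s=np.cos(y),np.sin(y)
W=lambda x,yy,z:[*(O+np.array([[c,-s],[s,c]])@[x,yy]),z]
g=cv2.cvtColor(a,cv2.COLOR_BGR2GRAY)
for n,P in(("holeL/pin tip",W(14,70,60)),("edge L in",W(-30,82,49)),("edge L out",W(-30,90,44)),("catchL nose",W(0,84.5,52)),("front in",W(-52,60,49)),("front out",W(-64,60,40)),("catchR nose",W(0,-84.5,52))):
    q=proj(m,P)[0].round().astype(int);print(n,q,g[q[1],q[0]] if 0<=q[0]<640 and 0<=q[1]<400 else None)
# plate's left end profile along local y at x=0 and x=-30 on plate height
for x in(0,-30):
    print(x,[(yy,int(g[tuple(proj(m,W(x,yy,49))[0].round().astype(int)[::-1])])) for yy in range(66,106,2)])
E
```

```text
eef_pos: [538.1, 251.8, 55.6]
ft_force: [-2.7, -1.5, 6.8]
eef_pos: [537.7, 251.7, 55.0]
ft_force: [0.8, 0.4, 0.3]
opening: 58.2
eef_pos: [537.8, 251.7, 55.2]
ft_force: [0.2, -0.3, -0.0]
opening: 59.9
clock: 26.45
eef_pos: [535.4, 191.9, 223.0]
ee_rot: [0.003, 0.733, 0.68, 0.004]
ft_force: [1.0, 0.5, 0.6]
opening: 59.9
finger_force: 0.0
holeL/pin tip [339  37] 76
edge L in [289  24] 163
edge L out [289  15] 181
catchL nose [323  20] 184
front in [264  51] 158
front out [253  53] 138
catchR nose [323 208] 112
0 [(66, 168), (68, 167), (70, 167), (72, 168), (74, 167), (76, 168), (78, 169), (80, 169), (82, 169), (84, 175), (86, 172), (88, 151), (90, 138), (92, 175), (94, 194), (96, 246), (98, 248), (100, 248), (102, 65), (104, 63)]
-30 [(66, 162), (68, 164), (70, 163), (72, 164), (74, 163), (76, 163), (78, 164), (80, 163), (82, 163), (84, 164), (86, 167), (88, 61), (90, 225), (92, 249), (94, 248), (96, 248), (98, 247), (100, 247), (102, 66), (104, 65)]
```

```bash
python3 -c "
from rig import arm
print(arm.sign_off())"
```

```text
the job is handed in; nothing more can be done
None
```

The job is handed in: I pushed the two protruding cassettes home (all three now flush), seated the cover on both pins with its lip to the front, and both catches held against a 23 N test pull; no verdict came back.

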